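Return a vial and put the vial station's clear lid on, keeping the outer cover in hand

TASK

On the vaccination table, put the orange-capped vial back upright in the station's orange-banded cup and let go of it. Then lift the nested lids together by the blue knob, lower them as one over the vials until the clear lid sits fully home on the round base, and let go; finally lift the white outer cover alone by its red collar, level, straight up until it is wholly above the blue knob, leaving the clear lid sitting undisturbed, and finish while still holding the cover in the gripper above the station. Drop nothing, and leave the other vials and everything else on the table where they are.

Things in the scene. Friction and masses are not known exactly. Their poses are not given: they have to be found in the camera images.
- base: fixed round station: white flange 170 mm across, 8 mm thick; on it a concentric grey step 130 mm across up to 13 mm height, tapering to 118 mm at its flat top, 20 mm high. The clear lid goes over the step, its rim resting on the flange. Origin: centre of underside, at table height, z up. Three cups stand on the step 38 mm from the centre, 120 degrees apart, in changing order and direction
- cup_orange: fixed white cup with orange band, slot of the orange-capped vial: 23 mm tall, 3 mm floor, bore 28 mm; its top 10 mm flares, inside from 28 to 36 mm, outside to 44 mm diameter. Origin: centre of its underside, 20 mm above the table (floor 23, mouth 43 mm above the table). Empty at start. The other cups are 66 mm away, inward; fingers closing at right angles to the line base centre - cup have room
- cup_green: fixed white cup with green band, slot of the green-capped vial: 23 mm tall, 3 mm floor, bore 28 mm; its top 10 mm flares, inside from 28 to 36 mm, outside to 44 mm diameter. Origin: centre of its underside, 20 mm above the table (floor 23, mouth 43 mm above the table). Holds the green-capped vial
- cup_blue: fixed white cup with blue band, slot of the blue-capped vial: 23 mm tall, 3 mm floor, bore 28 mm; its top 10 mm flares, inside from 28 to 36 mm, outside to 44 mm diameter. Origin: centre of its underside, 20 mm above the table (floor 23, mouth 43 mm above the table). Holds the blue-capped vial
- vial_orange: round glass vial, 22 mm diameter, 44 mm tall, 24 to 42 g, standing upright; origin at the centre of its underside, z up; the top 11 mm is the orange cap, as wide as the body. It stands in the metal tray beside a white-capped one and has to go back into the orange-banded cup; it then stands 24 mm out of the cup
- vial_green: round glass vial, 22 mm diameter, 44 mm tall, 24 to 42 g, standing upright; origin at the centre of its underside, z up; the top 11 mm is the green cap, as wide as the body. In its cup: its top is 67 mm above the table; leave it there
- vial_blue: round glass vial, 22 mm diameter, 44 mm tall, 24 to 42 g, standing upright; origin at the centre of its underside, z up; the top 11 mm is the blue cap, as wide as the body. In its cup: its top is 67 mm above the table; leave it there
- vial_white: round glass vial, 22 mm diameter, 44 mm tall, 24 to 42 g, standing upright; origin at the centre of its underside, z up; the top 11 mm is the white cap, as wide as the body. In the metal tray, 56 to 76 mm from the orange-capped one; leave it
- inner_lid: clear round dome lid, open below, 200 to 330 g, on the table at start inside the white cover. Skirt 140 mm outside, 134 mm inside diameter, 67 mm deep inside; top face at 71 mm; a blue knob on its axis from 71 to 129 mm. Origin: centre of its lower edge plane, z up; heights from there. Home on the base, its origin is over the base's centre, 8 mm above the table
- knob (a point): point on the axis of the clear lid's blue knob, 121 mm above that lid's origin and 8 mm below the knob's top. The knob is round, 22 mm in diameter; with the cover nested its top 30 mm projects above the red collar, and lifting by it carries both lids
- outer_lid: white round outer cover, 175 to 290 g, loose over the clear lid, resting on its top face. Skirt 154 mm outside, 148 mm inside diameter; top face 53 mm above its lower edge. Origin: centre of its lower edge plane, z up; nested, 22 mm above the clear lid's origin (30 mm above the table when home on the base). To clear the knob its lower edge must rise above 137 mm over the table
- collar (a point): point on the axis of the cover's round red collar, 68 mm above the cover's origin. The collar is 48 mm outside, 30 mm inside diameter and stands from 53 to 77 mm above the cover's origin; the blue knob passes through it with 4 mm play all round and rises 30 mm above it
- tray: fixed shallow metal tray, 100 x 130 x 14 mm (x, y, height), 3 mm walls and floor, with the two vials standing on its floor; origin at the centre of its underside
- syringe_a: clear capped syringe lying at the back, about 130 mm long; origin under its middle
- syringe_b: another such syringe
- marker: black marker 130 x 13 x 12 mm lying at the back; origin at the centre of its underside
- tape_roll: white roll of tape, 70 mm diameter, 22 mm high, origin at the centre of its underside
- gel: clear bottle, 52 mm diameter, 130 mm tall, origin at the centre of its underside
There are look-alikes about, which are no part of the job. What is shaped like the vial_green but black is not meant. Leave any pink look-alike of the vial_orange alone.

How it is judged:
On the way, in this order (a step that is already met when the one before it is completed fails the run):
1. the orange-capped vial stands in the orange-banded cup, let go (horizontal distance between vial_orange and cup_orange below 0.006 m and z of vial_orange in the frame of cup_orange below 0.008 m and angle between vial_orange's own z axis and vertical below 0.2 rad and contact force between the fingers and vial_orange below 0.05 N), for 0.2 s.
2. both lids, still nested, sit home on the base, knob let go (horizontal distance between inner_lid and base below 0.006 m and z of inner_lid in the frame of base below 0.011 m and angle between inner_lid's own z axis and vertical below 0.04 rad and z of outer_lid in the frame of inner_lid below 0.026 m and contact force between the fingers and inner_lid below 0.05 N and horizontal distance between vial_orange and cup_orange below 0.006 m and z of vial_orange in the frame of cup_orange below 0.008 m and angle between vial_orange's own z axis and vertical below 0.2 rad), for 0.2 s.
At the end, for the whole second after the job is handed in: Clear lid home (6 mm from base centre, origin under 11 mm high, tilt under 0.04 rad), untouched; vials upright in cups of their colours (6 mm, 0.2 rad); cover still gripped, still, tilt under 0.25 rad, lower edge over 139 mm above the table and within 80 mm of the base centre (horizontal distance between inner_lid and base below 0.006 m and z of inner_lid in the frame of base below 0.011 m and angle between inner_lid's own z axis and vertical below 0.04 rad and contact force between each of the fingers, outer_lid and inner_lid below 0.05 N and contact force between outer_lid and base below 0.05 N and contact force between the fingers and outer_lid above 1 N and height (world z) of outer_lid above 0.139 m and horizontal distance between outer_lid and base below 0.08 m and angle between outer_lid's own z axis and vertical below 0.25 rad and linear speed of outer_lid below 0.03 m/s and linear speed of inner_lid below 0.02 m/s and horizontal distance between vial_orange and cup_orange below 0.006 m and z of vial_orange in the frame of cup_orange below 0.008 m and angle between each of vial_orange, vial_green, vial_blue's own z axis and vertical below 0.2 rad and horizontal distance between vial_green and cup_green below 0.006 m and z of vial_green in the frame of cup_green below 0.008 m and horizontal distance between vial_blue and cup_blue below 0.006 m and z of vial_blue in the frame of cup_blue below 0.008 m); the arm keeps its last pose, push and grip.
It fails at once if the outer cover is parted from the clear lid while the clear lid is not home on the base (z of outer_lid in the frame of inner_lid above 0.037 m and not (horizontal distance between inner_lid and base below 0.006 m and z of inner_lid in the frame of base below 0.011 m and angle between inner_lid's own z axis and vertical below 0.04 rad)).
It fails at once if the lids or the cover are dropped ((linear speed of inner_lid above 0.4 m/s or linear speed of outer_lid above 0.5 m/s) and contact force between the fingers and inner_lid below 0.05 N and contact force between the fingers and outer_lid below 0.05 N).
It fails at once if the orange-capped vial is dropped (linear speed of vial_orange above 0.65 m/s and contact force between the fingers and vial_orange below 0.05 N).
It fails at once if the green- or blue-capped vial is taken out or knocked over (distance of any of vial_green, vial_blue from where it was at the start of the episode above 0.015 m).
It fails at once if the white-capped vial, a syringe, the marker, the tape or the bottle is displaced by more than 3 cm or knocked over (distance of any of vial_white, syringe_a, syringe_b, marker, tape_roll, gel from where it was at the start of the episode above 0.03 m or angle between any of vial_white, gel's own z axis and vertical above 0.6 rad).
It also fails if it takes over 62 s, if anything falls off the work surface, if the arm or the gripper's body presses on something with over 40 N, if the wrist force passes 120 N, or if a joint passes its speed limit or range.

ROBOT

A 6-joint arm with a two-finger parallel gripper is mounted at the origin on the work surface. World frame = base frame: x ahead of the robot, y to its left, z up, the work surface at z = 0. Lengths are in m, angles in rad, forces in N, time in s.
With the tool pointing down it reaches from about 0.25 to 0.725 m from the base axis. Payload 4 kg.
Tool frame: the origin (TCP) lies midway between the tips of the shut fingers; the grasp point (between the pads) lies 19 mm behind it; z points along the fingers, y is the line along which they close (so a half turn about z gives the same grasp; the last joint's range is limited). The gripper opens to 85 mm and grips with 20 to 120 N. Pads are 22 mm wide; open, the fingers measure 114 mm over their backs; the gripper's body (76 mm by 85 mm) begins 54 mm behind the grasp point. The pads swing forward as they close: fully open they stand 13 mm farther back than shut.
Start: joints at [1.198, 0.241, 0.005, 1.335, 0, 1.571], TCP at [0.182, 0.466, 0.231] pointing down, gripper open.
Joint ranges: [-2.72, 2.72], [-1.05, 1.87], [-1.09, 1.28], [-1.99, 2.15], [-1.42, 1.44], [-3.14, 3.14]. Speed limits (rad/s): [2.79, 2.79, 3.14, 3.14, 3.14, 3.14].

INTERFACE

Orientations are given as a unit quaternion [x, y, z, w].
In Python, from workcell import bot gives the robot as it stands.
- The arm moves only by the tool move_arm, never from a script. Its argument "motion" is a list of rows, each an object of numbers: "x", "y", "z": the shift along the tool's x, y, z in cm; "yaw": the turn about the tool's z in degrees. A call has 1 to 20 rows; each row is the pose to reach, as a shift and turn from the pose commanded when the call began, along the tool's axes at that moment; what a row does not reach only later rows make up. A row lasts 1/8 s, in which the tool goes at most 62.5 mm and 10.7 degrees, less where a joint would pass 70% of its speed; a pose out of reach is approached as far as the arm can. A call with a gripper value outside its range is refused whole. "gripper" is the opening, from -1 (shut) to 1 (fully open), set as the call begins (left out, the last holds). The fingers move at their own pace and stop on an object; the grip force is fixed at half the most. Time passes only in rows, so rows that repeat a pose let the fingers close. It gives the time, the measured TCP pose, the force, the opening and the grip force at its end, in the units of the state.
- bot.get_obs(): the state, without advancing time (a new reading comes with each control period).
- bot.camera(name): name is "scene" or "top" or "wrist"; returns the picture (420x560x3 uint8, blue, green, red); there is no depth.
- bot.camera_model(name): a dict with "K" (3x3 intrinsics, pixels), "world_from_camera" (4x4, takes a point from camera to world coordinates). Camera axes: x right, y down, z forward; pixel columns grow to the right and rows downward; lengths in m; the calibration is good to about 2 mm. A picture is of the moment at which its call begins: read the wrist's pose just before it. camera_model takes no time and is no camera call; for the wrist camera it gives the pose at the moment of the call.
- bot.job_done(): hands the job in; it is judged then, once.
Trained networks look in the newest picture that a camera, given by its name, has taken for a name from the list of things; names that differ only in an ending like _2 or _b are one class to them, and where a whole thing is asked for, a point or a joint stands for the part that bears it (a point fixed in the world has none). Each returns a list of dicts, best first, with "score" (0 to 1); they miss things now and then, are a little off and sometimes report something else, mostly with a low value. They report only what shows in the picture. A call takes as long as a camera call. They do not tell look-alikes from the thing itself.
- bot.cut_out(camera, name): "mask" (420x560 bool, what is visible of it) and "centre" ([row, column] in pixels, amid what is visible of it).
The state is a dict: "clock": time; "joint_pos": joint angles; "joint_vel": joint speeds; "tau": joint torques, N m; "eef_pos": TCP position; "tool_rot": TCP orientation; "ft_force": force on the tool from outside, world axes, zero at the start; "ft_torque": the same for the moment, N m; "grip_width": finger opening in m; "grasp_force": force on a finger pad.
Only numpy, scipy, OpenCV 4.12 (cv2) and the standard library are available. Lean on these libraries where they do the work, as an engineer would, in place of code of your own. Each camera call takes 0.05 s, during which the arm holds its last target. There are 200 camera calls.

## Working session

There is one attempt and no reset: what is moved stays moved. The work goes in short steps, Python scripts to look and compute and a tool call to move; the robot and the scene stay as the last step left them, time stands still between calls to the robot, and variables do not carry over. Pictures are saved under pics/ and viewed, at most 13 in all, crops included, and the job is handed in when it is done.

Besides the shell and the picture viewer there is one more tool, called as name(argument=value, ...) on one line, values as JSON. move_arm: Moves the arm, as the interface text tells. Its arguments: {"type":"object","properties":{"motion":{"type":"array"},"gripper":{"type":"number"}},"required":["motion"]}

```bash
ls; mkdir -p pics; python3 - <<'E'
from workcell import bot
import cv2,numpy as np
for c in ("scene","top"):
    im=bot.camera(c); cv2.imwrite(f"pics/{c}0.png",im)
    m=bot.camera_model(c); print(c,np.round(m["K"],1).tolist(),np.round(m["world_from_camera"],3).tolist())
    for n in ("base","cup_orange","vial_orange","vial_white","vial_green","inner_lid","knob","outer_lid","collar","tray"):
        print(n,[(round(d["score"],2),np.round(d["centre"]).tolist(),int(d["mask"].sum())) for d in bot.cut_out(c,n)[:4]])
s=bot.get_obs(); print(s["clock"],s["eef_pos"],s["tool_rot"],s["grip_width"])
E
```

```text
pics
scene [[452.5, 0.0, 285.8], [0.0, 452.5, 204.8], [0.0, 0.0, 1.0]] [[0.291, 0.678, -0.675, 1.215], [0.957, -0.212, 0.199, -0.226], [-0.009, -0.704, -0.71, 0.805], [0.0, 0.0, 0.0, 1.0]]
base [(0.67, [242.0, 312.0], 2359)]
cup_orange [(0.76, [244.0, 304.0], 309), (0.55, [238.0, 148.0], 3894)]
vial_orange [(0.7, [176.0, 382.0], 138), (0.53, [177.0, 340.0], 98)]
vial_white [(0.65, [175.0, 404.0], 131)]
vial_green [(0.49, [237.0, 151.0], 3948), (0.42, [190.0, 265.0], 167), (0.42, [176.0, 305.0], 132)]
inner_lid [(0.84, [222.0, 145.0], 346)]
knob [(0.96, [222.0, 143.0], 184), (0.5, [222.0, 324.0], 123), (0.47, [177.0, 381.0], 146)]
outer_lid [(0.76, [238.0, 154.0], 3911)]
collar [(0.7, [239.0, 149.0], 3819)]
tray [(0.98, [187.0, 397.0], 1317)]
top [[456.2, 0.0, 284.0], [0.0, 456.2, 206.0], [0.0, 0.0, 1.0]] [[0.01, -0.998, 0.056, 0.498], [-1.0, -0.011, -0.017, -0.013], [0.017, -0.055, -0.998, 1.108], [0.0, 0.0, 0.0, 1.0]]
base [(0.88, [202.0, 263.0], 3184), (0.28, [117.0, 234.0], 294)]
cup_orange [(0.66, [187.0, 275.0], 273), (0.28, [214.0, 273.0], 68), (0.19, [130.0, 366.0], 328)]
vial_orange [(0.54, [248.0, 162.0], 110)]
vial_white []
vial_green [(0.66, [276.0, 237.0], 85), (0.64, [272.0, 288.0], 81), (0.43, [213.0, 273.0], 72)]
inner_lid [(0.6, [221.0, 277.0], 190), (0.46, [231.0, 418.0], 119), (0.15, [114.0, 236.0], 328)]
knob [(0.43, [230.0, 422.0], 154), (0.36, [120.0, 306.0], 369)]
outer_lid [(0.95, [231.0, 411.0], 3692), (0.54, [153.0, 423.0], 665)]
collar [(0.85, [232.0, 414.0], 3688), (0.49, [232.0, 418.0], 149)]
tray [(0.85, [245.0, 150.0], 2131)]
1.1 [0.18209933 0.46565483 0.23130097] [ 1.85319083e-01  9.82678400e-01 -5.92737520e-06 -5.90196671e-06] 0.08557071548951566
```

```bash
python3 - <<'E'
import cv2,numpy as np
a=cv2.imread("pics/scene0.png")[130:300,60:460]; b=cv2.imread("pics/top0.png")[90:320,110:470]
a=cv2.resize(a,(706,300),interpolation=3); b=cv2.resize(b,(470,300),interpolation=3)
o=np.zeros((600,706,3),np.uint8);o[:300]=a;o[300:,:470]=b
cv2.imwrite("pics/both.png",o)
E
```

```text
(no output)
```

View pics/both.png

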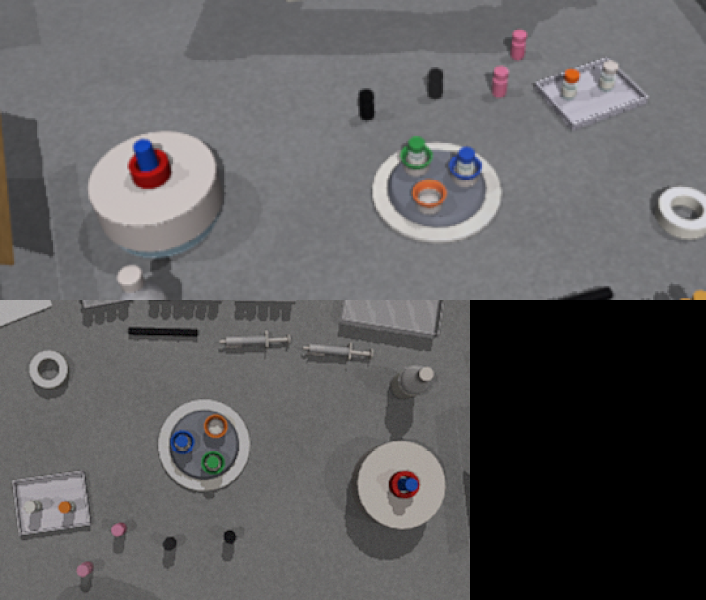

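View pics/top0.png

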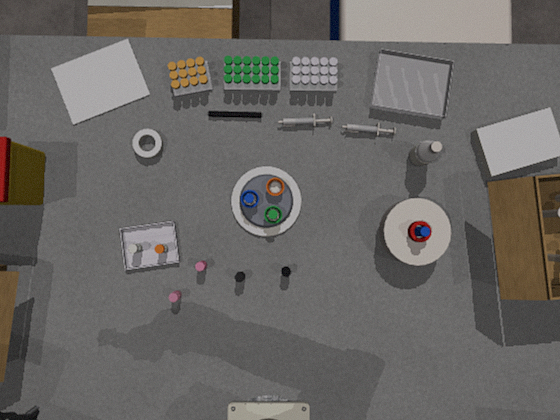

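The orange-capped candidates in top view are the tray vial (248,161), the pink look-alikes (266,200) and (296,174), and the orange-capped rack vials (75,188). I choose the tray vial, which stands beside the white cap at (248,133). The orange cup is at (187,275), the knob at (231,422) and the base at (201,266).

```bash
cat >h.py <<'E'
from workcell import bot
import cv2,numpy as np
from scipy.spatial.transform import Rotation as R
def ray(c,rc,z,m=None):
    m=m or bot.camera_model(c); T=np.array(m["world_from_camera"]); d=T[:3,:3]@np.linalg.inv(m["K"])@[rc[1],rc[0],1]
    return T[:3,3]+d*(z-T[2,3])/d[2]
def proj(c,p,m=None):
    m=m or bot.camera_model(c); T=np.linalg.inv(m["world_from_camera"]); q=np.array(m["K"])@(T[:3,:3]@p+T[:3,3]); return [q[1]/q[2],q[0]/q[2]]
HUE={"orange":(8,18),"green":(50,75),"blue":(105,125),"red":(175,185)}
def blobs(im,col,lo,amin=15,s=120,v=40):
    h=cv2.cvtColor(im,cv2.COLOR_BGR2HSV).astype(int); a,b=HUE[col]
    hh=np.where(h[...,0]<90,h[...,0]+180,h[...,0]) if b>180 else h[...,0]
    m=((hh>=a)&(hh<=b)&(h[...,1]>s)&(h[...,2]>v)).astype(np.uint8)
    n,l,st,ce=cv2.connectedComponentsWithStats(m)
    return [(int(st[i,4]),np.round(ce[i][::-1],1).tolist(),st[i,:4].tolist(),l==i) for i in range(1,n) if st[i,4]>=amin and (lo is None or (lo[0]<ce[i][1]<lo[1] and lo[2]<ce[i][0]<lo[3]))]
def delta(p,yaw=None):
    s=bot.get_obs(); M=R.from_quat(s["tool_rot"]).as_matrix()
    print("move cm",np.round(M.T@(np.array(p)-s["eef_pos"])*100,2),"tool y axis",np.round(M[:,1],3),"eef",np.round(s["eef_pos"],4),"t",round(s["clock"],2))
E
python3 - <<'E'
from h import *
zs={"orange":.06,"green":.062,"blue":.065}
for c in ("scene","top"):
    im=cv2.imread(f"pics/{c}0.png")
    roi=(150,290,60,460) if c=="scene" else (170,280,120,460)
    for col in HUE:
        for b in blobs(im,col,roi):
            hts=(.043,.047,.067,.125)
            print(c,col,b[:3],[np.round(ray(c,b[1],z)[:2],3).tolist() for z in hts])
    d=bot.cut_out  # base ellipse
    bot.camera(c)
    for n,z in(("base",.008),("tray",.014),("outer_lid",.075)):
        mk=bot.cut_out(c,n)[0]["mask"].astype(np.uint8)
        k=np.vstack(cv2.findContours(mk,0,1)[0]); k=cv2.convexHull(k)
        e=cv2.fitEllipse(k); print(c,n,np.round(e,1).tolist() if 0 else e,ray(c,e[0][::-1],z).round(4))
M=R.from_quat(bot.get_obs()["tool_rot"]).as_matrix(); print(M.round(3))
E
```

```text
scene orange (57, [172.5, 383.5], [380, 169, 8, 8]) [[0.454, 0.257], [0.458, 0.255], [0.478, 0.242], [0.536, 0.205]]
scene orange (143, [238.1, 302.7], [294, 232, 19, 16]) [[0.601, -0.008], [0.604, -0.009], [0.62, -0.015], [0.667, -0.031]]
scene green (122, [215.1, 295.4], [287, 207, 18, 19]) [[0.529, -0.002], [0.533, -0.003], [0.551, -0.009], [0.603, -0.026]]
scene blue (173, [217.5, 141.9], [136, 209, 13, 18]) [[0.431, -0.343], [0.435, -0.343], [0.455, -0.34], [0.515, -0.331]]
scene blue (157, [221.1, 323.2], [314, 213, 19, 19]) [[0.566, 0.053], [0.57, 0.052], [0.587, 0.044], [0.636, 0.023]]
scene red (282, [227.3, 145.3], [133, 214, 24, 23]) [[0.464, -0.338], [0.468, -0.338], [0.488, -0.335], [0.545, -0.326]]
scene base ((306.52813720703125, 239.05422973632812), (56.93165969848633, 72.65413665771484), 93.33455657958984) [0.5779 0.0097 0.008 ]
scene tray ((394.2389831542969, 182.7224578857422), (39.971343994140625, 61.49324417114258), 92.81702423095703) [0.4699 0.2847 0.014 ]Traceback (most recent call last):
  File "<stdin>", line 13, in <module>
IndexError: list index out of range
```

```bash
python3 - <<'E'
from h import *
c="top"; im=cv2.imread("pics/top0.png")
for col in HUE:
    for b in blobs(im,col,(170,280,120,460)):
        print(col,b[:3],[np.round(ray(c,b[1],z)[:2],4).tolist() for z in (.043,.047,.067,.12)])
bot.camera(c)
for n,z in(("base",.008),("outer_lid",.075)):
    d=bot.cut_out(c,n)
    if not d: print("none",n); continue
    k=cv2.convexHull(np.vstack(cv2.findContours(d[0]["mask"].astype(np.uint8),0,1)[0]))
    e=cv2.fitEllipse(k); print(n,e,ray(c,e[0][::-1],z).round(4))
# white flange by threshold
g=cv2.cvtColor(im,cv2.COLOR_BGR2HSV); m=((g[...,2]>120)&(g[...,1]<60)).astype(np.uint8); m[:, :225]=0;m[:,310:]=0;m[:160]=0;m[245:]=0
k=cv2.convexHull(np.vstack(cv2.findContours(m,0,1)[0])); e=cv2.fitEllipse(k); print("flange",e,ray(c,e[0][::-1],.008).round(4))
M=R.from_quat(bot.get_obs()["tool_rot"]).as_matrix(); print(M.round(3)); 
delta([.456,.26,.20])
E
```

```text
orange (135, [186.2, 274.5], [266, 178, 18, 18]) [[0.6032, -0.0089], [0.6028, -0.0089], [0.6008, -0.009], [0.5956, -0.0092]]
orange (65, [248.5, 159.3], [155, 245, 10, 8]) [[0.4553, 0.2561], [0.4555, 0.2551], [0.4563, 0.25], [0.4584, 0.2366]]
green (95, [214.4, 272.8], [264, 206, 18, 17]) [[0.5371, -0.0056], [0.5369, -0.0057], [0.5362, -0.0058], [0.5342, -0.0062]]
green (61, [213.9, 272.5], [269, 210, 8, 9]) [[0.5382, -0.0049], [0.5381, -0.0049], [0.5373, -0.0051], [0.5353, -0.0055]]
blue (206, [197.9, 248.7], [240, 190, 19, 18]) [[0.575, 0.0511], [0.5747, 0.0509], [0.5733, 0.0497], [0.5695, 0.0464]]
blue (122, [231.0, 421.9], [415, 226, 15, 11]) [[0.5019, -0.3553], [0.5019, -0.354], [0.5018, -0.3476], [0.5016, -0.3306]]
red (195, [231.1, 417.9], [409, 221, 22, 21]) [[0.5015, -0.3459], [0.5015, -0.3446], [0.5015, -0.3384], [0.5013, -0.3218]]
base ((265.1075744628906, 200.55499267578125), (70.52804565429688, 71.40679931640625), 13.843403816223145) [0.5716 0.0136 0.008 ]
outer_lid ((414.26336669921875, 231.12741088867188), (66.79225158691406, 71.53079223632812), 99.27076721191406) [ 0.5013 -0.3276  0.075 ]
flange ((265.8843078613281, 200.53233337402344), (69.84484100341797, 70.29708099365234), 84.7309799194336) [0.5717 0.0117 0.008 ]
[[-0.931  0.364  0.   ]
 [ 0.364  0.931  0.   ]
 [-0.     0.    -1.   ]]
move cm [-33.    -9.18   3.13] tool y axis [0.364 0.931 0.   ] eef [0.1821 0.4657 0.2313] t 1.45
```

move_arm(motion=[{"x": -5.5,"y": -1.6,"z": 0,"yaw": 8},{"x": -11,"y": -3.2,"z": 1,"yaw": 16},{"x": -16.5,"y": -4.8,"z": 3,"yaw": 24},{"x": -22,"y": -6.4,"z": 5,"yaw": 32},{"x": -27.5,"y": -8,"z": 8,"yaw": 40},{"x": -33.1,"y": -9.6,"z": 10,"yaw": 48.7},{"x": -33.1,"y": -9.6,"z": 10,"yaw": 48.7},{"x": -33.1,"y": -9.6,"z": 10,"yaw": 48.7}], gripper=1)

```text
clock: 2.45
eef_pos: [0.4553, 0.2556, 0.1312]
tool_rot: [0.574, 0.819, -0.0, -0.0]
ft_force: [-0.2, 0.9, 0.6]
grip_width: 0.0856
grasp_force: 0.0
```

```bash
python3 - <<'E'
from h import *
m=bot.camera_model("wrist"); im=bot.camera("wrist"); cv2.imwrite("pics/w1.png",im)
print(np.round(m["world_from_camera"],3).tolist(), np.round(m["K"],0).tolist())
for b in blobs(im,"orange",None,100): print(b[:3],[ray("wrist",b[1],z,m).round(4)[:2].tolist() for z in (.042,.047)])
print([(d["score"],d["centre"]) for d in bot.cut_out("wrist","vial_orange")])
print("proj",proj("wrist",np.array([.455,.256,.045]),m))
delta([.455,.256,.024])
E
```

```text
[[0.94, 0.323, 0.111, 0.426], [0.342, -0.889, -0.305, 0.334], [0.0, 0.324, -0.946, 0.275], [0.0, 0.0, 0.0, 1.0]] [[335.0, 0.0, 278.0], [0.0, 335.0, 212.0], [0.0, 0.0, 1.0]]
(649, [217.1, 278.5], [265, 203, 28, 29]) [[0.4546, 0.2557], [0.454, 0.2574]]
[(0.89, [210.7, 278.1]), (0.82, [200.4, 130.8]), (0.77, [289.4, 200.0])]
proj [np.float64(218.2866312085163), np.float64(279.2044713441918)]
move cm [-0.07 -0.02 10.79] tool y axis [0.939 0.343 0.001] eef [0.4549 0.2567 0.1319] t 2.55
```

View pics/w1.png

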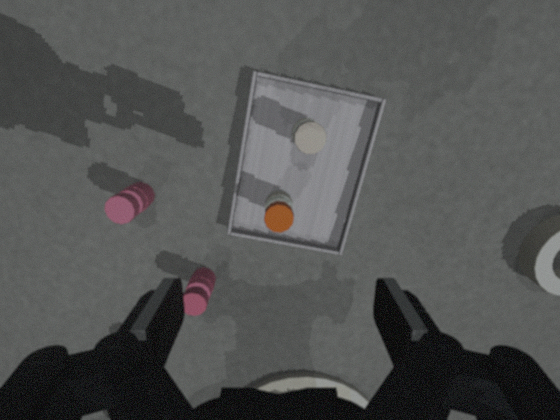

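The wrist view shows the orange cap at (217,278) in the tray beside the white one at (138,310). The pink look-alikes are at (207,125) and (300,196). The fit agrees to 1 mm, so I go down.

move_arm(motion=[{"x": -0.04,"y": -0.05,"z": 4},{"x": -0.04,"y": -0.05,"z": 7.5},{"x": -0.04,"y": -0.05,"z": 9.7},{"x": -0.04,"y": -0.05,"z": 10.7},{"x": -0.04,"y": -0.05,"z": 10.7}])

```text
invalid input at $.motion[0]: expected keys x, y, z, yaw
```

move_arm(motion=[{"z": 0},{"z": 0},{"z": 0},{"z": 0},{"z": 0},{"z": 0},{"z": 0},{"z": 0}], gripper=-1)

```text
invalid input at $.motion[0]: expected keys x, y, z, yaw
```

move_arm(motion=[{"x": 0,"y": -0.05,"z": 4,"yaw": 0},{"x": 0,"y": -0.05,"z": 7.5,"yaw": 0},{"x": 0,"y": -0.05,"z": 9.7,"yaw": 0},{"x": 0,"y": -0.05,"z": 10.7,"yaw": 0},{"x": 0,"y": -0.05,"z": 10.7,"yaw": 0}])

```text
clock: 3.18
eef_pos: [0.4544, 0.2563, 0.0245]
tool_rot: [0.573, 0.819, -0.0, -0.0]
ft_force: [-0.5, -0.1, -0.2]
grip_width: 0.0855
grasp_force: 0.0
```

move_arm(motion=[{"x": 0,"y": 0,"z": 0,"yaw": 0},{"x": 0,"y": 0,"z": 0,"yaw": 0},{"x": 0,"y": 0,"z": 0,"yaw": 0},{"x": 0,"y": 0,"z": 0,"yaw": 0},{"x": 0,"y": 0,"z": 0,"yaw": 0},{"x": 0,"y": 0,"z": 0,"yaw": 0}], gripper=-1)

```text
clock: 3.92
eef_pos: [0.4555, 0.2557, 0.025]
tool_rot: [0.574, 0.819, 0.001, 0.0]
ft_force: [-0.3, 0.2, 5.3]
grip_width: 0.0195
grasp_force: 58.6
```

move_arm(motion=[{"x": 0,"y": 0,"z": -2,"yaw": 0},{"x": 0,"y": 0,"z": -5,"yaw": 0},{"x": -2,"y": 0.3,"z": -9,"yaw": -3},{"x": -7,"y": 1.1,"z": -10,"yaw": -10},{"x": -12.5,"y": 2,"z": -10,"yaw": -18},{"x": -18,"y": 2.9,"z": -10,"yaw": -25},{"x": -23.5,"y": 3.8,"z": -10,"yaw": -32},{"x": -28,"y": 4.5,"z": -10,"yaw": -36.3},{"x": -29.9,"y": 4.85,"z": -10,"yaw": -36.3},{"x": -29.9,"y": 4.85,"z": -10,"yaw": -36.3},{"x": -29.9,"y": 4.85,"z": -10,"yaw": -36.3}])

```text
clock: 5.3
eef_pos: [0.6016, -0.0077, 0.1239]
tool_rot: [0.29, 0.957, 0.0, -0.001]
ft_force: [-0.7, 1.4, -0.6]
grip_width: 0.0199
grasp_force: 58.6
```

```bash
python3 - <<'E'
from h import *
m=bot.camera_model("wrist"); im=bot.camera("wrist"); cv2.imwrite("pics/w2.png",im)
for col in ("orange","green","blue"):
  for b in blobs(im,col,None,100): print(col,b[:3],[ray("wrist",b[1],z,m).round(4)[:2].tolist() for z in (.040,.067)])
p=np.array([.6022,-.0088,.042]);print("proj cup",proj("wrist",p,m))
delta([.6022,-.0088,.2])
E
```

```text
orange (1225, [222.6, 276.9], [248, 195, 60, 53]) [[0.6022, -0.0096], [0.5938, -0.0039]]
orange (2136, [299.3, 278.2], [254, 272, 49, 54]) [[0.6566, -0.0447], [0.6417, -0.0348]]
green (1723, [146.8, 225.0], [196, 110, 64, 65]) [[0.5375, -0.0084], [0.5367, -0.0028]]
green (1307, [398.1, 540.7], [514, 373, 46, 47]) [[0.8708, 0.0928], [0.8305, 0.0864]]
blue (2511, [144.3, 329.0], [295, 110, 65, 65]) [[0.5749, 0.0507], [0.5697, 0.0493]]
proj cup [np.float64(222.94372637781981), np.float64(277.8094365144187)]
move cm [-0.11 -0.09 -7.59] tool y axis [ 0.554  0.832 -0.   ] eef [ 0.6016 -0.0074  0.1241] t 5.35
```

View pics/w2.png

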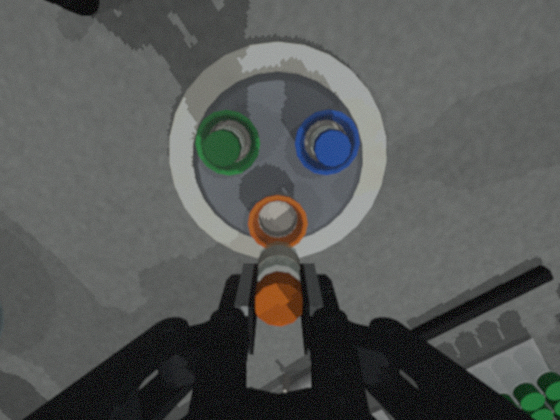

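The wrist view shows the vial held at (299,278), the empty orange cup ahead at (222,278), and green (145,225) and blue (145,330) seated.

```bash
python3 - <<'E'
from h import *
m=bot.camera_model("wrist")
for z in (.141,.146): print(ray("wrist",[299.3,278.2],z,m).round(4))
im=cv2.imread("pics/w2.png");g=cv2.cvtColor(im,cv2.COLOR_BGR2GRAY)
E
```

```text
[ 0.6009 -0.0074  0.141 ]
[ 0.5982 -0.0056  0.146 ]
```

move_arm(motion=[{"x": -0.15,"y": -0.1,"z": 2,"yaw": 0},{"x": -0.15,"y": -0.1,"z": 4,"yaw": 0},{"x": -0.15,"y": -0.1,"z": 5,"yaw": 0},{"x": -0.15,"y": -0.1,"z": 6,"yaw": 0},{"x": -0.15,"y": -0.1,"z": 7,"yaw": 0},{"x": -0.15,"y": -0.1,"z": 7.8,"yaw": 0},{"x": -0.15,"y": -0.1,"z": 7.8,"yaw": 0}])

```text
clock: 6.22
eef_pos: [0.603, -0.0107, 0.0459]
tool_rot: [0.29, 0.957, -0.0, -0.0]
ft_force: [-0.5, 0.3, -0.5]
grip_width: 0.02
grasp_force: 58.8
```

move_arm(motion=[{"x": 0,"y": 0,"z": 0.1,"yaw": 0},{"x": 0,"y": 0,"z": 0.1,"yaw": 0},{"x": 0,"y": 0,"z": 0.1,"yaw": 0},{"x": 0,"y": 0,"z": 0.1,"yaw": 0},{"x": 0,"y": 0,"z": 0.1,"yaw": 0}], gripper=0)

```text
clock: 6.85
eef_pos: [0.6032, -0.0107, 0.0454]
tool_rot: [0.29, 0.957, 0.0, 0.0]
ft_force: [0.6, -0.9, -0.4]
grip_width: 0.0428
grasp_force: 0.0
```

move_arm(motion=[{"x": 0,"y": 0,"z": -2,"yaw": 0},{"x": 0,"y": 0,"z": -5,"yaw": 0},{"x": 0,"y": 0,"z": -9,"yaw": 0},{"x": 0,"y": 0,"z": -13,"yaw": 0},{"x": 0,"y": 0,"z": -13,"yaw": 0},{"x": 0,"y": 0,"z": -13,"yaw": 0}])

```text
clock: 7.6
eef_pos: [0.6029, -0.0106, 0.1749]
tool_rot: [0.29, 0.957, -0.0, -0.0]
ft_force: [0.6, 0.9, -0.1]
grip_width: 0.0429
grasp_force: 0.0
```

```bash
python3 - <<'E'
from h import *
for c in("top","wrist"):
  m=bot.camera_model(c); im=bot.camera(c); cv2.imwrite(f"pics/{c}3.png",im)
  lo=(170,280,200,460) if c=="top" else (0,350,0,500)
  for col in ("orange","green","blue","red"):
    for b in blobs(im,col,lo,30): print(c,col,b[:3],[ray(c,b[1],z,m).round(4)[:2].tolist() for z in (.043,.067)])
  for n in ("vial_orange","cup_orange"): print(n,[(round(d["score"],2),d["centre"]) for d in bot.cut_out(c,n)])
print(bot.camera_model("wrist")["world_from_camera"])
delta([.5,-.33,.29])
E
```

```text
top blue (117, [230.9, 422.1], [415, 226, 15, 11]) [[0.5021, -0.3558], [0.502, -0.3481]]
top red (193, [231.1, 418.0], [409, 221, 22, 21]) [[0.5015, -0.3461], [0.5015, -0.3386]]
vial_orange [(0.44, [266.3, 203.1])]
cup_orange [(0.27, [231.3, 422.2])]
wrist orange (1302, [202.8, 280.0], [256, 176, 50, 48]) [[0.6036, -0.0103], [0.5973, -0.0063]]
wrist green (1386, [134.7, 237.6], [213, 106, 53, 53]) [[0.537, -0.007], [0.5366, -0.0032]]
wrist blue (1695, [133.5, 323.2], [295, 105, 54, 54]) [[0.5744, 0.0507], [0.5706, 0.0494]]
vial_orange [(0.87, [202.3, 278.1])]
cup_orange [(0.87, [192.4, 288.6])]
[[ 5.55106816e-01  7.86934430e-01  2.69426475e-01  5.32071818e-01]
 [ 8.31778969e-01 -5.25339059e-01 -1.79339401e-01  3.59412275e-02]
 [ 4.11901307e-04  3.23655799e-01 -9.46174801e-01  3.17610738e-01]
 [ 0.00000000e+00  0.00000000e+00  0.00000000e+00  1.00000000e+00]]
move cm [ -9.19 -32.26 -11.57] tool y axis [ 0.556  0.831 -0.001] eef [ 0.6026 -0.0107  0.1741] t 7.9
```

View pics/wrist3.png

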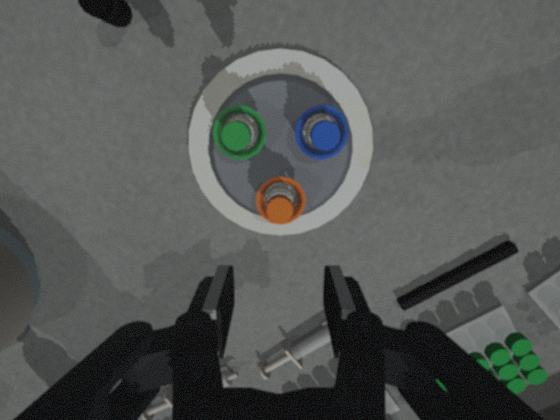

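The orange vial stands in its cup at (202,280), with green and blue undisturbed. Next are the lids.

move_arm(motion=[{"x": 0,"y": -2,"z": -3,"yaw": 6},{"x": -1,"y": -7,"z": -6,"yaw": 14},{"x": -3,"y": -12,"z": -6,"yaw": 22},{"x": -5,"y": -17,"z": -6,"yaw": 30},{"x": -6.5,"y": -22,"z": -6,"yaw": 38},{"x": -8,"y": -27,"z": -6,"yaw": 46},{"x": -9,"y": -31,"z": -6,"yaw": 54},{"x": -9.35,"y": -32.2,"z": -6,"yaw": 60},{"x": -9.35,"y": -32.2,"z": -6,"yaw": 60},{"x": -9.35,"y": -32.2,"z": -6,"yaw": 60},{"x": -9.35,"y": -32.2,"z": -6,"yaw": 60}])

```text
clock: 9.28
eef_pos: [0.5024, -0.3293, 0.2353]
tool_rot: [0.729, 0.684, 0.0, -0.0]
ft_force: [0.1, -1.0, 0.2]
grip_width: 0.0429
grasp_force: 0.0
```

```bash
python3 - <<'E'
from h import *
c="wrist";m=bot.camera_model(c); im=bot.camera(c); cv2.imwrite("pics/w4.png",im)
for col in ("blue","red"):
    for b in blobs(im,col,(0,420,100,450),100): print(c,col,b[:3],[ray(c,b[1],z,m).round(4)[:2].tolist() for z in (.099,.115,.129)])
for n,z in (("outer_lid",.075),("knob",.115),("collar",.099)):
  for d in bot.cut_out(c,n)[:2]: print(n,round(d["score"],2),d["centre"],d["mask"].sum(),ray(c,d["centre"],z,m).round(4))
print("knobtop proj",proj(c,np.array([.502,-.33,.129]),m),bot.get_obs()["joint_pos"])
delta([.502,-.33,.104])
E
```

```text
wrist blue (522, [213.7, 277.7], [265, 198, 26, 29]) [[0.5002, -0.343], [0.5006, -0.3374], [0.5009, -0.3325]]
wrist red (1000, [196.8, 278.1], [252, 177, 52, 50]) [[0.5015, -0.3275], [0.5018, -0.3228], [0.5021, -0.3187]]
outer_lid 0.9 [185.1, 278.2] 19117 [ 0.5019 -0.3232  0.075 ]
knob 0.76 [205.9, 278.4] 966 [ 0.5016 -0.3306  0.115 ]
collar 0.65 [186.8, 278.7] 19340 [ 0.5026 -0.3186  0.099 ]
collar 0.56 [206.5, 276.1] 932 [ 0.4992 -0.3362  0.099 ]
knobtop proj [np.float64(210.56487968844502), np.float64(278.914107333459)] [-5.80873015e-01  4.44301665e-01  3.06537444e-01  1.43298793e+00
  6.17864964e-06  1.05416928e+00]
move cm [-0.03 -0.03 13.14] tool y axis [ 0.998 -0.064  0.   ] eef [ 0.5023 -0.3297  0.2354] t 9.47
```

View pics/w4.png

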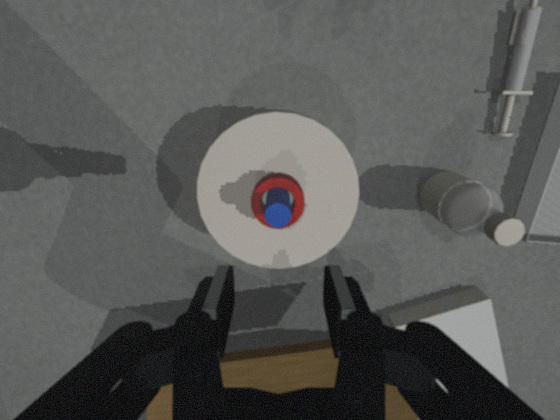

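The wrist view shows the blue knob's top at (214,278) inside the red collar (203,278), with the white cover round (190,278). The knob is at about (0.5012,-0.331).

move_arm(motion=[{"x": -0.1,"y": -0.1,"z": 4,"yaw": 0},{"x": -0.1,"y": -0.1,"z": 8,"yaw": 0},{"x": -0.1,"y": -0.1,"z": 11,"yaw": 0},{"x": -0.1,"y": -0.1,"z": 12.5,"yaw": 0},{"x": -0.1,"y": -0.1,"z": 13.1,"yaw": 0},{"x": -0.1,"y": -0.1,"z": 13.1,"yaw": 0}])

```text
clock: 10.22
eef_pos: [0.5014, -0.3315, 0.105]
tool_rot: [0.73, 0.684, 0.0, 0.001]
ft_force: [0.1, 0.1, 0.2]
grip_width: 0.0427
grasp_force: 0.0
```

```bash
python3 - <<'E'
from h import *
c="wrist";m=bot.camera_model(c); im=bot.camera(c); cv2.imwrite("pics/w5.png",im)
for b in blobs(im,"blue",(0,420,100,450),100): print(b[:3],[ray(c,b[1],z,m).round(4)[:2].tolist() for z in (.115,.129)])
h=cv2.cvtColor(im,cv2.COLOR_BGR2HSV)
delta([.5012,-.331,.104])
# base from wrist3 flange
E
```

```text
(3212, [293.6, 278.3], [255, 252, 48, 82]) [[0.5004, -0.3331], [0.501, -0.3241]]
move cm [ 0.07 -0.05  0.15] tool y axis [ 0.998 -0.065  0.002] eef [ 0.5017 -0.3317  0.1055] t 10.28
```

View pics/w5.png

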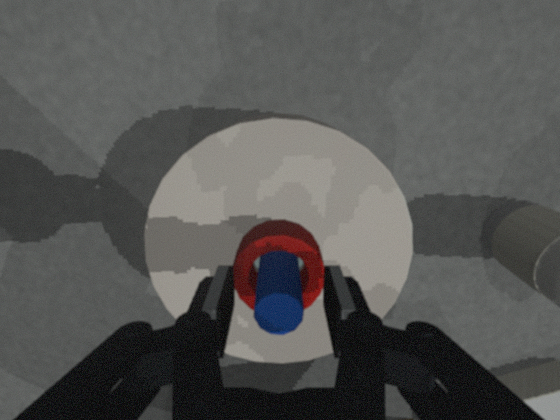

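The knob is centred between the fingers (top disc at about (313,279)) and the collar is below, clear of the tips. I close.

move_arm(motion=[{"x": -0.1,"y": 0,"z": 0.05,"yaw": 0},{"x": -0.1,"y": 0,"z": 0.05,"yaw": 0},{"x": -0.1,"y": 0,"z": 0.05,"yaw": 0},{"x": -0.1,"y": 0,"z": 0.05,"yaw": 0},{"x": -0.1,"y": 0,"z": 0.05,"yaw": 0},{"x": -0.1,"y": 0,"z": 0.05,"yaw": 0}], gripper=-1)

```text
clock: 11.02
eef_pos: [0.5014, -0.333, 0.1053]
tool_rot: [0.73, 0.683, 0.0, 0.001]
ft_force: [-1.2, -0.5, 6.0]
grip_width: 0.0199
grasp_force: 58.8
```

move_arm(motion=[{"x": 0,"y": 0,"z": -0.5,"yaw": 0},{"x": 0,"y": 0,"z": -1.5,"yaw": 0},{"x": 0,"y": 0,"z": -3,"yaw": 0},{"x": 0,"y": 0,"z": -5,"yaw": 0},{"x": 0,"y": 0,"z": -7.5,"yaw": 0},{"x": 0,"y": 0,"z": -10,"yaw": 0},{"x": 0,"y": 0,"z": -11,"yaw": 0},{"x": 0,"y": 0,"z": -11,"yaw": 0},{"x": 0,"y": 0,"z": -11,"yaw": 0}])

```text
clock: 12.15
eef_pos: [0.5003, -0.3319, 0.2126]
tool_rot: [0.73, 0.684, -0.0, -0.001]
ft_force: [0.3, 0.5, -4.6]
grip_width: 0.0201
grasp_force: 58.9
```

```bash
python3 - <<'E'
from h import *
for c in ("scene","top","wrist"):
  m=bot.camera_model(c); im=bot.camera(c); cv2.imwrite(f"pics/{c}6.png",im)
  lo=None if c=="wrist" else ((60,280,60,460) if c=="scene" else (170,280,320,480))
  for col in("blue","red"):
   for b in blobs(im,col,lo,30)[:4]: print(c,col,b[:3],[ray(c,b[1],z,m).round(4)[:2].tolist() for z in (.195,.209,.239)])
im=cv2.imread("pics/wrist3.png")
delta([.5714,.012,.2155])
E
```

```text
scene blue (155, [221.1, 323.3], [314, 213, 19, 19]) [[0.6958, -0.0026], [0.7078, -0.0077], [0.7333, -0.0187]]
scene red (332, [190.7, 133.6], [120, 177, 26, 24]) [[0.5083, -0.3301], [0.5245, -0.3277], [0.5593, -0.3226]]
top blue (126, [231.4, 437.5], [431, 226, 14, 11]) [[0.5008, -0.338], [0.5008, -0.333], [0.5007, -0.3224]]
top red (154, [231.1, 428.6], [423, 221, 14, 23]) [[0.5012, -0.32], [0.5012, -0.3153], [0.5011, -0.3053]]
wrist blue (3203, [291.0, 278.5], [254, 249, 50, 82]) [[0.4983, -0.3492], [0.4989, -0.3404], [0.5001, -0.3216]]
wrist red (2427, [243.8, 280.0], [233, 218, 92, 58]) [[0.5009, -0.3208], [0.5013, -0.3145], [0.5021, -0.301]]
move cm [34.78  4.84 -0.27] tool y axis [ 0.998 -0.066 -0.002] eef [ 0.5003 -0.3319  0.2125] t 12.3
```

Both lids came up together (force −4.6 N) and the knob axis sits on the TCP. I refine the base centre from the stored pictures.

```bash
cat >fit.py <<'E'
from h import *
from scipy.optimize import least_squares
T3=np.array([[ 5.55106816e-01,7.86934430e-01,2.69426475e-01,5.32071818e-01],[8.31778969e-01,-5.25339059e-01,-1.79339401e-01,3.59412275e-02],[4.11901307e-04,3.23655799e-01,-9.46174801e-01,3.17610738e-01],[0,0,0,1]])
m3={"K":bot.camera_model("wrist")["K"],"world_from_camera":T3}
def flange(im,c,m,c0,r=.085,z=.008):
    # radial edge search: brightest-to-dark drop around expected circle
    g=cv2.GaussianBlur(cv2.cvtColor(im,cv2.COLOR_BGR2GRAY),(3,3),0).astype(float); P=[]
    for a in np.linspace(0,2*np.pi,120,endpoint=False):
        rr=np.arange(r-.012,r+.012,.0005); q=np.array([proj(c,np.array([c0[0]+s*np.cos(a),c0[1]+s*np.sin(a),z]),m) for s in rr])
        v=cv2.remap(g.astype(np.float32),q[:,1:2].astype(np.float32),q[:,0:1].astype(np.float32),1)[:,0]
        d=v[:-6]-v[6:]; i=d.argmax()
        if d[i]>25: s=rr[i+3]; P.append([c0[0]+s*np.cos(a),c0[1]+s*np.sin(a)])
    P=np.array(P); f=least_squares(lambda x:np.hypot(*(P-x[:2]).T)-x[2],[*c0,r],loss="soft_l1",f_scale=.001)
    return len(P),f.x.round(4)
if __name__=="__main__":
    print("wrist",flange(cv2.imread("pics/wrist3.png"),"wrist",m3,(.571,.012)))
    print("top",flange(cv2.imread("pics/top0.png"),"top",None,(.571,.012)))
    print("scene",flange(cv2.imread("pics/scene0.png"),"scene",None,(.571,.012)))
E
python3 fit.py
```

```text
wrist (120, array([0.5712, 0.012 , 0.0844]))Traceback (most recent call last):
  File "fit.py", line 17, in <module>
    print("top",flange(cv2.imread("pics/top0.png"),"top",None,(.571,.012)))
                ~~~~~~^^^^^^^^^^^^^^^^^^^^^^^^^^^^^^^^^^^^^^^^^^^^^^^^^^^^
  File "fit.py", line 9, in flange
    rr=np.arange(r-.012,r+.012,.0005); q=np.array([proj(c,np.array([c0[0]+s*np.cos(a),c0[1]+s*np.sin(a),z]),m) for s in rr])
                                                   ~~~~^^^^^^^^^^^^^^^^^^^^^^^^^^^^^^^^^^^^^^^^^^^^^^^^^^^^^^^
  File "h.py", line 8, in proj
    m=m or bot.camera_model(c); T=np.linalg.inv(m["world_from_camera"]); q=np.array(m["K"])@(T[:3,:3]@p+T[:3,3]); return [q[1]/q[2],q[0]/q[2]]
           ~~~~~~~~~~~~~~~~^^^
ValueError: time passes only in moves, steps and waits
```

move_arm(motion=[{"x": 3,"y": 0,"z": 0,"yaw": 0},{"x": 7,"y": 0,"z": 0,"yaw": 0},{"x": 11,"y": 0.5,"z": 0,"yaw": 0},{"x": 15,"y": 1,"z": 0,"yaw": 0},{"x": 19,"y": 2,"z": 0,"yaw": 0},{"x": 23,"y": 3,"z": 0,"yaw": 0},{"x": 27,"y": 4,"z": 0,"yaw": 0},{"x": 30.5,"y": 4.6,"z": 0,"yaw": 0},{"x": 33.5,"y": 4.8,"z": 0,"yaw": 0},{"x": 34.7,"y": 4.8,"z": 0,"yaw": 0},{"x": 34.7,"y": 4.8,"z": 0,"yaw": 0},{"x": 34.7,"y": 4.8,"z": 0,"yaw": 0},{"x": 34.7,"y": 4.8,"z": 0,"yaw": 0}])

```text
clock: 13.92
eef_pos: [0.5714, 0.0096, 0.2138]
tool_rot: [0.73, 0.683, -0.0, 0.0]
ft_force: [0.3, -0.5, -5.3]
grip_width: 0.0199
grasp_force: 59.1
```

```bash
python3 - <<'E'
from h import *
P=[]
for i in range(6):
    for c in (("scene","top","wrist")[i%3],):
        im=bot.camera(c); cv2.imwrite(f"pics/{c}7.png",im)
    P.append(bot.get_obs()["eef_pos"])
P=np.array(P); print(P.mean(0).round(4),P.std(0).round(4)); s=bot.get_obs(); print(s["ft_force"],s["grip_width"],s["joint_pos"].round(2) if hasattr(s["joint_pos"],"round") else s["joint_pos"])
for c,lo in (("top",(170,280,200,330)),("scene",(30,280,230,400))):
  for col in("blue","red"):
   for b in blobs(cv2.imread(f"pics/{c}7.png"),col,lo,20)[:4]: print(c,col,b[:3],[ray(c,b[1],z).round(4)[:2].tolist() for z in (.195,.209,.236)])
a=cv2.imread("pics/scene7.png")[90:300,210:430]; w=cv2.imread("pics/wrist7.png")
o=np.hstack([cv2.resize(a,(400,382),interpolation=3),cv2.resize(w,(400,300))[:300].repeat(1,0) if 0 else cv2.copyMakeBorder(cv2.resize(w,(400,300)),0,82,0,0,0)]); cv2.imwrite("pics/v7.png",o)
E
```

```text
[0.5715 0.0101 0.2139] [0.     0.0002 0.    ]
[ 0.14261157  0.85037579 -5.39407741] 0.019896967738585215 [ 0.02  0.39  0.17  1.35 -0.    1.66]
scene blue (92, [45.7, 344.9], [336, 39, 18, 12]) [[0.0639, 0.2971], [0.0903, 0.2851], [0.1413, 0.2619]]
scene blue (152, [56.3, 276.7], [265, 52, 24, 10]) [[0.0648, 0.0907], [0.0912, 0.0834], [0.1421, 0.0693]]
scene blue (38, [169.3, 304.4], [303, 159, 7, 18]) [[0.5483, 0.0105], [0.5636, 0.0051], [0.5931, -0.0054]]
scene blue (34, [227.8, 326.9], [319, 222, 14, 10]) [[0.7132, -0.0021], [0.7247, -0.0072], [0.747, -0.0172]]
scene red (292, [178.7, 306.2], [296, 166, 23, 22]) [[0.5767, 0.0048], [0.5914, -0.0005], [0.6196, -0.0108]]
```

View pics/v7.png

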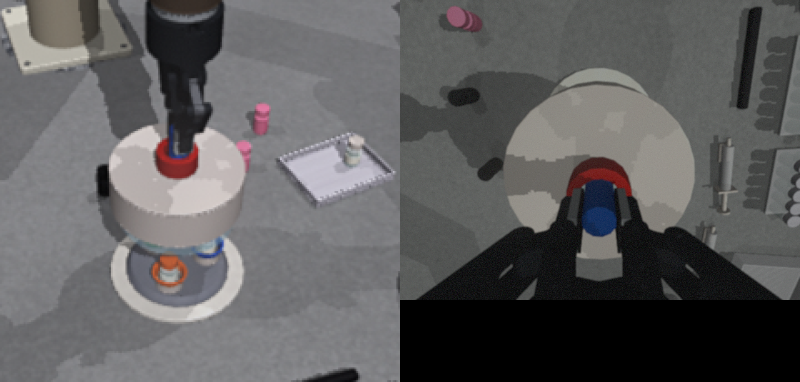

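The scene view shows the lids level above the base, and the wrist view shows the flange rim centred left and right beyond the cover at (598,82). I shift 2 mm in y and lower.

move_arm(motion=[{"x": 0.2,"y": 0,"z": 2,"yaw": 0},{"x": 0.2,"y": 0,"z": 4.5,"yaw": 0},{"x": 0.2,"y": 0,"z": 6.5,"yaw": 0},{"x": 0.2,"y": 0,"z": 7.8,"yaw": 0},{"x": 0.2,"y": 0,"z": 8.4,"yaw": 0},{"x": 0.2,"y": 0,"z": 8.4,"yaw": 0}])

```text
clock: 14.98
eef_pos: [0.5717, 0.0128, 0.1298]
tool_rot: [0.73, 0.684, -0.0, -0.0]
ft_force: [-0.5, 0.1, -3.9]
grip_width: 0.0199
grasp_force: 59.0
```

```bash
python3 - <<'E'
from h import *
P=[]
for c in ("wrist","scene","wrist","scene"):
    im=bot.camera(c); cv2.imwrite(f"pics/{c}8.png",im); P.append(bot.get_obs()["eef_pos"])
print(np.mean(P,0).round(4),bot.get_obs()["ft_force"].round(1))
E
```

```text
[0.5723 0.0128 0.1306] [ 0.3 -0.6 -5.1]
```

move_arm(motion=[{"x": -0.05,"y": -0.05,"z": 0.3,"yaw": 0},{"x": -0.05,"y": -0.05,"z": 0.6,"yaw": 0},{"x": -0.05,"y": -0.05,"z": 0.9,"yaw": 0},{"x": -0.05,"y": -0.05,"z": 1.1,"yaw": 0},{"x": -0.05,"y": -0.05,"z": 1.3,"yaw": 0},{"x": -0.05,"y": -0.05,"z": 1.3,"yaw": 0}])

```text
clock: 15.92
eef_pos: [0.571, 0.0124, 0.1166]
tool_rot: [0.73, 0.684, -0.0, -0.0]
ft_force: [-0.2, 0.1, -4.5]
grip_width: 0.0201
grasp_force: 59.0
```

move_arm(motion=[{"x": 0,"y": 0,"z": 0.2,"yaw": 0},{"x": 0,"y": 0,"z": 0.4,"yaw": 0},{"x": 0,"y": 0,"z": 0.5,"yaw": 0},{"x": 0,"y": 0,"z": 0.5,"yaw": 0}])

```text
clock: 16.42
eef_pos: [0.5711, 0.0125, 0.1133]
tool_rot: [0.73, 0.684, 0.0, 0.0]
ft_force: [-4.1, 0.9, 6.1]
grip_width: 0.0201
grasp_force: 60.2
```

The lid rests on the flange: TCP at the expected 113 mm and upward force. I release and rise.

move_arm(motion=[{"x": 0,"y": 0,"z": 0,"yaw": 0},{"x": 0,"y": 0,"z": 0,"yaw": 0},{"x": 0,"y": 0,"z": 0,"yaw": 0},{"x": 0,"y": 0,"z": 0,"yaw": 0},{"x": 0,"y": 0,"z": 0,"yaw": 0}], gripper=0)

```text
clock: 17.05
eef_pos: [0.5711, 0.0123, 0.1117]
tool_rot: [0.73, 0.684, -0.0, -0.0]
ft_force: [-0.4, 1.0, -0.1]
grip_width: 0.0424
grasp_force: 0.0
```

move_arm(motion=[{"x": 0,"y": 0,"z": -2,"yaw": 0},{"x": 0,"y": 0,"z": -5,"yaw": 0},{"x": 0,"y": 0,"z": -9,"yaw": 0},{"x": 0,"y": 0,"z": -9,"yaw": 0},{"x": 0,"y": 0,"z": -9,"yaw": 0},{"x": 0,"y": 0,"z": -9,"yaw": 0}], gripper=1)

```text
clock: 17.8
eef_pos: [0.5702, 0.0123, 0.2003]
tool_rot: [0.73, 0.684, -0.001, -0.001]
ft_force: [-0.7, 0.0, -0.1]
grip_width: 0.0853
grasp_force: 0.0
```

```bash
python3 - <<'E'
from h import *
c="wrist";m=bot.camera_model(c); w=bot.camera(c); cv2.imwrite("pics/w9.png",w); sc=bot.camera("scene")
for im,cc,mm,lo in ((w,c,m,(0,420,100,450)),(sc,"scene",bot.camera_model("scene"),(100,280,230,400))):
  for col in("blue","red"):
   for b in blobs(im,col,lo,50): print(cc,col,b[:3],[ray(cc,b[1],z,mm).round(4)[:2].tolist() for z in (.107,.125,.137)])
a=sc[130:290,210:410]
cv2.imwrite("pics/v9.png",np.hstack([cv2.resize(a,(400,320),interpolation=3),cv2.copyMakeBorder(cv2.resize(w,(400,300)),0,20,0,0,0)]))
delta([.5712,.012,.079])
E
```

```text
wrist blue (790, [228.3, 281.1], [265, 204, 31, 41]) [[0.5705, 0.0017], [0.5709, 0.0089], [0.5711, 0.0137]]
wrist red (1393, [209.7, 280.6], [250, 185, 61, 60]) [[0.5711, 0.0166], [0.5714, 0.0227], [0.5716, 0.0267]]
scene blue (146, [202.3, 308.0], [304, 194, 9, 17]) [[0.5586, 0.0172], [0.5755, 0.0109], [0.5868, 0.0067]]
scene red (251, [212.5, 306.6], [297, 201, 21, 21]) [[0.5868, 0.0044], [0.6031, -0.0016], [0.6139, -0.0055]]
move cm [-0.02  0.12 12.15] tool y axis [ 0.998 -0.066 -0.003] eef [0.5703 0.0123 0.2005] t 17.9
```

View pics/v9.png

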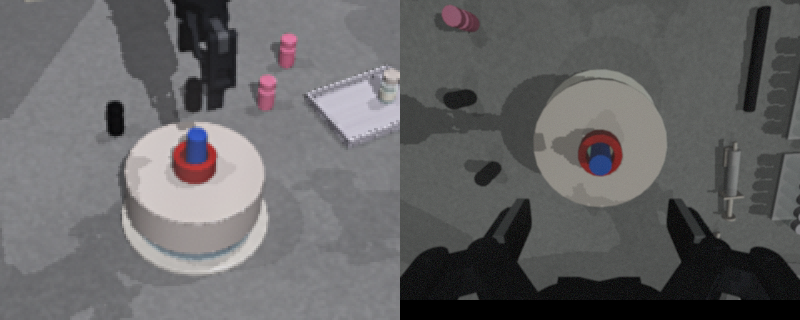

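The wrist view shows the cover home and centred; the collar is at (215,280) px, the knob at (228,281), and the lid rim rests on the flange in the scene. Now the collar grasp.

move_arm(motion=[{"x": 0,"y": 0.1,"z": 4,"yaw": 0},{"x": 0,"y": 0.1,"z": 8,"yaw": 0},{"x": 0,"y": 0.1,"z": 10.5,"yaw": 0},{"x": 0,"y": 0.1,"z": 11.5,"yaw": 0},{"x": 0,"y": 0.1,"z": 11.9,"yaw": 0},{"x": 0,"y": 0.1,"z": 11.9,"yaw": 0}])

```text
clock: 18.65
eef_pos: [0.5727, 0.0123, 0.0835]
tool_rot: [0.73, 0.684, 0.0, 0.0]
ft_force: [-0.6, -0.3, 1.0]
grip_width: 0.0856
grasp_force: 0.0
```

move_arm(motion=[{"x": 0,"y": 0,"z": 0,"yaw": 0},{"x": 0,"y": 0,"z": 0,"yaw": 0},{"x": 0,"y": 0,"z": 0,"yaw": 0},{"x": 0,"y": 0,"z": 0,"yaw": 0},{"x": 0,"y": 0,"z": 0,"yaw": 0},{"x": 0,"y": 0,"z": 0,"yaw": 0}], gripper=-1)

```text
clock: 19.4
eef_pos: [0.5726, 0.0123, 0.0841]
tool_rot: [0.73, 0.684, 0.001, 0.001]
ft_force: [-0.8, 1.0, 5.6]
grip_width: 0.0455
grasp_force: 61.9
```

move_arm(motion=[{"x": 0,"y": 0,"z": -0.4,"yaw": 0},{"x": 0,"y": 0,"z": -1,"yaw": 0},{"x": 0,"y": 0,"z": -1.8,"yaw": 0},{"x": 0,"y": 0,"z": -2.8,"yaw": 0},{"x": 0,"y": 0,"z": -3.8,"yaw": 0},{"x": 0,"y": 0,"z": -3.8,"yaw": 0}])

```text
clock: 20.15
eef_pos: [0.5731, 0.0123, 0.1222]
tool_rot: [0.73, 0.684, 0.001, 0.001]
ft_force: [-0.1, 0.4, -3.1]
grip_width: 0.0456
grasp_force: 61.7
```

```bash
python3 - <<'E'
from h import *
c="wrist"; w=bot.camera(c); sc=bot.camera("scene")
a=sc[110:290,210:410]
cv2.imwrite("pics/v10.png",np.hstack([cv2.resize(a,(400,360),interpolation=3),cv2.copyMakeBorder(cv2.resize(w,(400,300)),0,60,0,0,0)]))
E
```

```text
(no output)
```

View pics/v10.png

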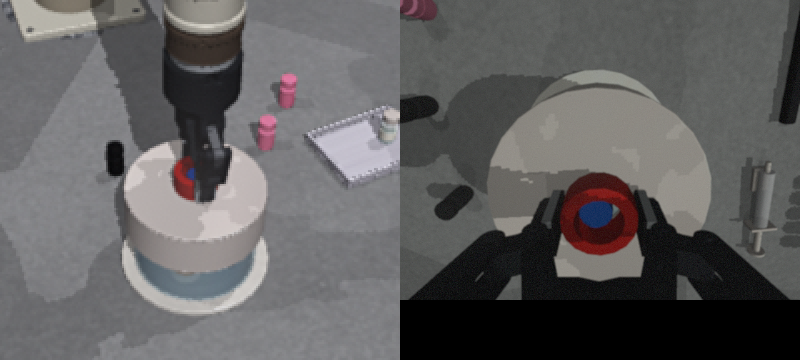

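The cover is rising level and the clear lid stays on the base; the knob shows at (596,213) slightly left of the collar centre at (599,215). I correct 1.5 mm and continue up.

move_arm(motion=[{"x": 0,"y": -0.15,"z": -0.8,"yaw": 0},{"x": 0,"y": -0.15,"z": -2,"yaw": 0},{"x": 0,"y": -0.15,"z": -3.5,"yaw": 0},{"x": 0,"y": -0.15,"z": -5,"yaw": 0},{"x": 0,"y": -0.15,"z": -6.5,"yaw": 0},{"x": 0,"y": -0.15,"z": -8,"yaw": 0},{"x": 0,"y": -0.15,"z": -9,"yaw": 0},{"x": 0,"y": -0.15,"z": -9.4,"yaw": 0},{"x": 0,"y": -0.15,"z": -9.4,"yaw": 0},{"x": 0,"y": -0.15,"z": -9.4,"yaw": 0},{"x": 0,"y": -0.15,"z": -9.4,"yaw": 0},{"x": 0,"y": -0.15,"z": -9.4,"yaw": 0}])

```text
clock: 21.75
eef_pos: [0.5704, 0.0124, 0.2144]
tool_rot: [0.73, 0.684, -0.0, -0.0]
ft_force: [-0.2, -0.8, -2.7]
grip_width: 0.0456
grasp_force: 61.8
```

```bash
python3 - <<'E'
from h import *
sc=bot.camera("scene"); cv2.imwrite("pics/v11.png",cv2.resize(sc[60:290,190:430],(720,690))[:600])
E
```

```text
(no output)
```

View pics/v11.png

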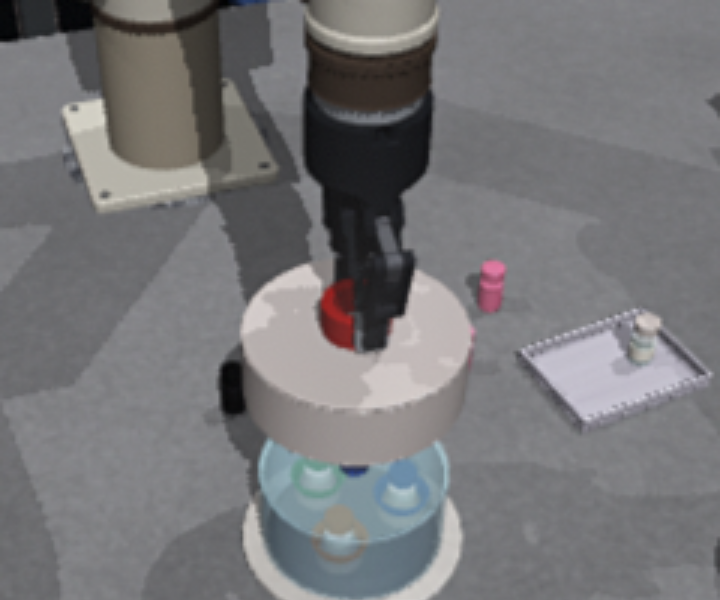

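The cover hangs level, its lower edge about 160 mm up and clear of the knob. The clear lid is home over the three vials.

```bash
python3 -c "
from workcell import bot
print(bot.job_done())"
```

```text
the job is handed in; nothing more can be done
None
```

The job is handed in at about 22 s of the 62 s: the orange-capped vial is in its cup, the clear lid sits home over the vials, and the white cover is held level about 160 mm above the table; no verdict was returned.

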